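# Undo an unmarked sanding-drum nut and strip the worn sleeve

### The arm

A 6-joint arm with a two-finger parallel gripper is mounted at the origin on the work surface. World frame = base frame: x ahead of the robot, y to its left, z up, the work surface at z = 0. Lengths are in m, angles in rad, forces in N, time in s.
With the tool pointing down it reaches from about 0.3 to 0.875 m from the base axis. Payload 6.4 kg.
Tool frame: the origin (TCP) lies at the very end of the fingers, on their centre line; the grasp point (between the pads) lies 19 mm behind it; z points along the fingers, y is the line along which they close (so a half turn about z gives the same grasp; the last joint's range is limited). The gripper opens to 85 mm and grips with 20 to 120 N. Pads are 22 mm wide; open, the fingers measure 114 mm over their backs; the gripper's body (76 mm by 85 mm) begins 54 mm behind the grasp point. The pads swing forward as they close: fully open they stand 13 mm farther back than shut.
Start: joints at [-1.48, 0.181, 1.607, -0, 1.354, -0.206], TCP at [0.168, -0.55, 0.199] pointing down, gripper open.
Joint ranges: [-2.99, 2.99], [-0.89, 2.07], [0.3, 2.58], [-1.14, 4.28], [0, 2.63], [-3.12, 3.12]. Speed limits (rad/s): [2.57, 2.57, 3.01, 3.14, 3.14, 3.14].

### API

Orientations are given as a unit quaternion [w, x, y, z].
In Python, from bench import ctrl gives the robot as it stands.
- The arm moves only by the tool jog_arm, never from a script. Its argument "series" is a list that holds one entry, the list of rows, each a list of 7 numbers: the shift along the tool's x, y, z in mm, then the turn, a rotation vector about the tool's x, y, z in rad, then the finger opening in mm, from 0 to 85.4. In form: [[[tx, ty, tz, rx, ry, rz, gripper], ...]]. A call has exactly 10 rows; each row shifts and turns the commanded pose from where the row before left it, along the tool's axes as they then stand; what a row does not reach is not made up. A row lasts 1/10 s, in which the tool goes at most 50 mm and 8.59 degrees, less where a joint would pass 70% of its speed; a pose out of reach is approached as far as the arm can. A call with a gripper value outside its range is refused whole. The fingers move at their own pace and stop on an object; the grip force is fixed at half the most. Time passes only in rows, so rows that do not move let the fingers close, or fill a call up. It gives the time, the measured TCP pose, the force, the opening and the grip force at its end, in the units of the state.
- ctrl.get_obs(): the state, without advancing time (a new reading comes with each control period).
- ctrl.camera(name): name is "side" or "top"; returns a dict with "frame" (420x560x3 uint8, blue, green, red), "z_map" (420x560 float32, m along the optical axis (not along the pixel's ray), 0 where there is no reading), "fx", "fy", "cx", "cy" (pixels), "xyz" and "rotation" of the camera in the world. Camera axes: x right, y down, z forward; pixel columns grow to the right and rows downward; lengths in m; the calibration is good to about 2 mm. A picture is of the moment at which its call begins.
- ctrl.hand_in(): hands the job in; it is judged then, once.
The state is a dict: "time_s": time; "q": joint angles; "dq": joint speeds; "joint_efforts": joint torques, N m; "eef_pos": TCP position; "eef_rot": TCP orientation; "wrist_force": force on the tool from outside, world axes, zero at the start; "torque": the same for the moment, N m; "opening": opening from 0.0 (shut) to 1.0 (fully open); "grasp_force": force on a finger pad.
Only numpy, scipy, OpenCV 4.12 (cv2) and the standard library are available. Lean on these libraries where they do the work, as an engineer would, in place of code of your own. Each camera call takes 0.05 s, during which the arm holds its last target. There are 200 camera calls.

### The job

Take the worn sleeve off the spindle sander: back the wing nut on top of the rubber drum off by half a turn or more, and only then lift the sleeve off the drum. The nut's thread hand is not marked, so feel gently which way it gives, and never force it the tightening way: no more than a nudge of some 15 degrees or 1 N m. Set the sleeve down, not dropped, standing upright inside the white tray, and leave the nut slack and the other things on the bench where they are.

Things in the scene. Friction and masses are not known exactly. Their poses are not given: they have to be found in the camera images.
- nut_mid (a point): Middle of the steel wing nut on top of the sander's drum: flat sides 16 mm apart, 46 mm over the two wings, 18 high (24 at the wing tips), turning about the upright spindle. x along the wings, z up; point on the axis 9 mm above its underside, 89 mm above point spindle when tight. Below it a washer, 42 mm across, 6.5 thick; a 10 mm stud stands 8 mm above the nut. It rises 2 mm per turn loosened.
- nut (a joint): Turn of the nut's thread, rad: 0 as found (tight home, it goes no further that way), growing as it is loosened (stop at 5.0). Which way round loosens it is unmarked and must be felt: the loosening way it starts to turn at about 0.4 N m and runs on evenly at that; the other way it only winds up (see joint wings). It stays where it is left; the spindle is locked.
- wings (a joint): Springy wind-up of the wings against the thread, rad, 4 N m per rad: 0 when nothing turns them, about +0.1 while the nut is being loosened, negative when they are forced the tightening way, where the torque just keeps rising. The wings' angle is thread turn plus wind-up; let go, they spring back to 0.
- spindle (a point): On the fixed sander's upright spindle axis, on the lower flange (62 mm across, 20 mm above the bench) that the sleeve stands on; z up. Aluminium plate 260 (x) x 240 x 12 mm under it; black rubber drum 50 mm across from 0.5 to 71.5 mm above this point, then washer and nut; stud tip at 106 mm. A spindle lock under 25 mm high lies on the plate to +x.
- sleeve: Worn brown abrasive sleeve on the drum: open card tube 56 mm outside, 50 inside, 76 tall, about 60 g. Origin at the centre of its lower end, z up the tube. The tight drum holds it against some 10 N; with the nut half a turn slack the drum is over 1 mm smaller in radius and it lifts freely. Its top is 4 mm below the nut's underside.
- tray: White open plastic tray, 200 (x) x 150 (y) x 40 mm, walls and floor 4 mm, about 0.5 kg, loose on the bench. Origin at the centre of its underside.
- spare_sleeve: Thinner dark brown spare sleeve standing on the bench: 40 mm across, 115 mm tall, about 50 g. Origin at the centre of its lower end. Not needed; leave it.
- hinge: Steel butt hinge lying flat and open on the bench, 72 x 60 x 7 mm. Origin at the centre of its underside. Leave it.
- frame_stack: Stack of five brown fibreboard frames, 150 x 200 x 77 mm, 2.2 kg. Origin at the centre of its underside. Leave it.
- screw_tub: Clear tub of screws, 130 x 100 x 50 mm, 0.7 kg. Origin at the centre of its underside. Leave it.
Mind the look-alikes: they are no part of the job. Of the things that look like the tray, take the one that is nearest to the robot's base at the start. Leave any blue look-alike of the sleeve alone.

How it is judged:
By the outcome, as a careful person would: the job done as asked, in the order asked, and still so for the second after the job is handed in, with the robot touching nothing.
It also fails if it takes over 72 s, if anything falls off the work surface, if the arm or the gripper's body presses on something with over 40 N, if the wrist force passes 120 N, or if a joint passes its speed limit or range.

## Working session

There is one attempt and no reset: what is moved stays moved. The work goes in short steps, Python scripts to look and compute and a tool call to move; the robot and the scene stay as the last step left them, time stands still between calls to the robot, and variables do not carry over. Pictures are saved under pics/ and viewed, at most 10 in all, crops included, and the job is handed in when it is done.

Besides the shell and the picture viewer there is one more tool, called after "Emit:" as name(argument=value, ...) on one line, values as JSON. jog_arm: Moves the arm, as the interface text tells. Its arguments: {"type":"object","properties":{"series":{"type":"array"}},"required":["series"]}

```bash
mkdir -p pics; cat > h.py <<'E'
import numpy as np, cv2, pickle
from bench import ctrl
def grab(n,tag):
    c=ctrl.camera(n); cv2.imwrite(f'pics/{n}_{tag}.png',c['frame']); pickle.dump(c,open(f'{n}_{tag}.pkl','wb')); return c
def cloud(c):
    z=c['z_map']; v,u=np.mgrid[:z.shape[0],:z.shape[1]]
    p=np.stack([(u-c['cx'])/c['fx']*z,(v-c['cy'])/c['fy']*z,z],-1)
    P=p@np.array(c['rotation']).T+np.array(c['xyz']); P[z==0]=np.nan
    return P
E
python3 - <<'E'
from h import *
for n in('top','side'):
    c=grab(n,'0'); print(n,c['xyz'],np.round(c['rotation'],3).tolist(),c['fx'])
o=ctrl.get_obs(); print(o)
E
```

```text
top [0.43223285 0.10586511 1.12802761] [-0.052, 0.71, -0.7, 0.054] 456.4452693073656
side [0.11693641 0.88771416 0.98880695] [0.101, -0.262, 0.883, -0.377] 500.3746194353258
{'time_s': 0.1, 'q': array([-1.48026112e+00,  1.81479032e-01,  1.60788883e+00, -2.46386826e-05,
        1.35377595e+00, -2.06321685e-01]), 'dq': array([-7.64629310e-04, -2.34443540e-03, -1.99034972e-03, -1.08273869e-03,
        1.28547283e-04,  2.01474810e-06]), 'joint_efforts': array([-2.39332292e-05, -4.45881736e+01, -3.52240062e+01, -3.98940556e-04,
        4.12150141e-03, -7.20355274e-06]), 'eef_pos': array([ 0.16814419, -0.5493103 ,  0.19787663]), 'eef_rot': array([-7.74975075e-04,  9.89004016e-01,  1.47886631e-01,  3.28675125e-05]), 'wrist_force': array([ 0.08853679, -0.13664742,  1.51826215]), 'torque': array([-0.02304481,  0.01807793,  0.02332931]), 'grasp_force': 0.0, 'opening': 1.0019942249643832}
```

View pics/top_0.png

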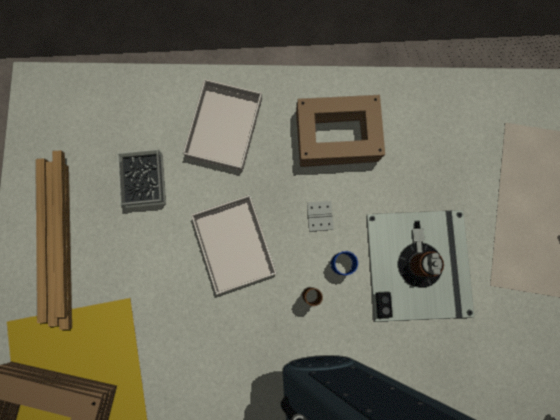

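View pics/side_0.png

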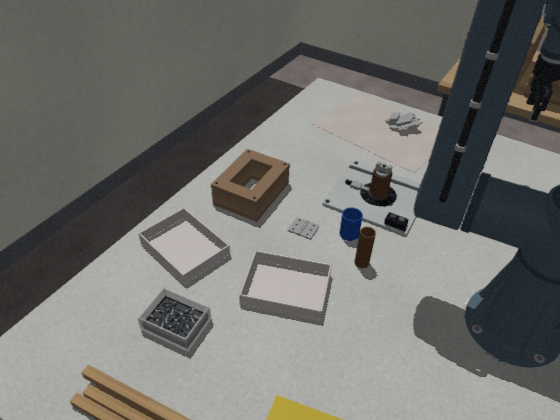

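The top view shows the sander at about (425,262), with its nut near (433,262). The near tray is at (233,245) and the far one at (224,127). The blue sleeve is at (345,263), the spare at (312,296) and the hinge at (320,216). The side view shows the nut at (383,170) and the near tray at (287,287). The rotation comes as a quaternion, so I'll handle that next.

```bash
sed -i "s/np.array(c\['rotation'\]).T/Rm(c).T/" h.py; cat >> h.py <<'E'
from scipy.spatial.transform import Rotation as Ro
def Rm(c):
    w,x,y,z=c['rotation']; return Ro.from_quat([x,y,z,w]).as_matrix()
E
python3 - <<'E'
from h import *
def f(P,m): 
    q=P[m]; return q
for n,boxN,boxT in(('top',(205,300,385,460),(180,310,180,285)),('side',(150,215,350,410),(245,325,235,335))):
    c=pickle.load(open(n+'_0.pkl','rb')); P=cloud(c)
    r0,r1,c0,c1=boxN; Q=P[r0:r1,c0:c1].reshape(-1,3); Q=Q[~np.isnan(Q[:,0])]
    for lo,hi in((.08,.105),(.105,.112),(.112,.125),(.125,.15)):
        s=Q[(Q[:,2]>lo)&(Q[:,2]<hi)]
        if len(s): print(n,lo,hi,len(s),s.mean(0).round(4),s.min(0).round(4),s.max(0).round(4))
    s=Q[(Q[:,2]>.100)&(Q[:,2]<.15)]
    if n=='top': print(s.round(4).tolist() if len(s)<150 else len(s))
    r0,r1,c0,c1=boxT; Q=P[r0:r1,c0:c1].reshape(-1,3); Q=Q[~np.isnan(Q[:,0])]
    s=Q[(Q[:,2]>.03)&(Q[:,2]<.05)]
    print(n,'tray rim',len(s),s[:,2].mean(),cv2.minAreaRect((s[:,:2]*1000).astype(np.float32)))
    print('bench z', np.nanmedian(P[...,2]))
a=cv2.imread('pics/top_0.png')[205:325,365:475]; b=cv2.imread('pics/side_0.png')[140:230,330:430]
h=560
A=cv2.resize(a,(390,425),interpolation=3);B=cv2.resize(b,(400,360),interpolation=3)
o=np.zeros((425,790,3),np.uint8);o[:,:390]=A;o[:360,390:]=B;cv2.imwrite('pics/crop0.png',o)
E
```

```text
top 0.08 0.105 325 [ 0.4634 -0.2396  0.0949] [ 0.4384 -0.2738  0.0805] [ 0.4921 -0.2178  0.1045]
top 0.105 0.112 24 [ 0.4633 -0.2388  0.1081] [ 0.4428 -0.2443  0.1051] [ 0.4871 -0.2356  0.1119]
top 0.112 0.125 144 [ 0.4635 -0.2446  0.1198] [ 0.4428 -0.2553  0.1124] [ 0.4864 -0.2371  0.1249]
top 0.125 0.15 28 [ 0.4707 -0.2451  0.126 ] [ 0.4449 -0.2514  0.1251] [ 0.4861 -0.2393  0.129 ]
250
top tray rim 562 0.038930554517752375 ((507.6759033203125, 206.4102783203125), (200.587158203125, 150.23458862304688), 19.627239227294922)
bench z 3.702517300108177e-05
side 0.08 0.105 198 [ 0.4623 -0.2321  0.0936] [ 0.4381 -0.2687  0.0803] [ 0.4933 -0.0739  0.105 ]
side 0.105 0.112 30 [ 0.4658 -0.2417  0.1081] [ 0.4439 -0.2575  0.1051] [ 0.4893 -0.2361  0.1119]
side 0.112 0.125 86 [ 0.4662 -0.244   0.1187] [ 0.4428 -0.2599  0.112 ] [ 0.4906 -0.2346  0.125 ]
side 0.125 0.15 13 [ 0.4622 -0.2432  0.1265] [ 0.4424 -0.2511  0.1256] [ 0.4853 -0.2372  0.1285]
side tray rim 770 0.03723786545628145 ((510.0987854003906, 205.0338897705078), (201.22901916503906, 155.0729217529297), 19.73847770690918)
bench z 0.00015359643937018497
```

View pics/crop0.png

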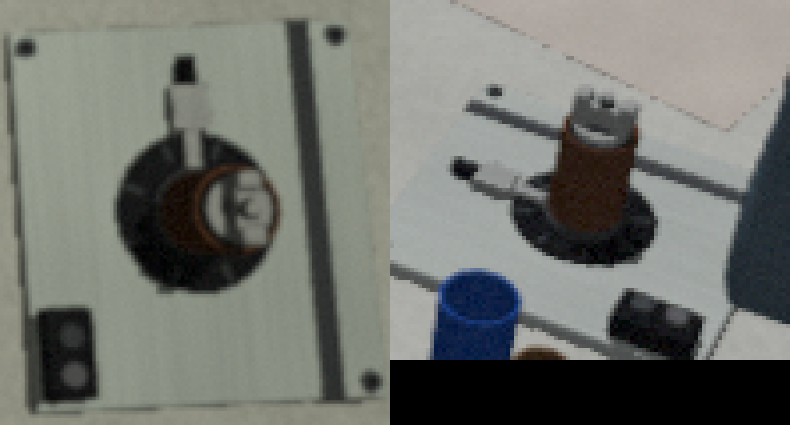

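The crops show the nut's wings lying roughly along world x on top of the drum, with the sleeve rim and washer below. Next I'll refine the axis and the wing yaw.

```bash
python3 - <<'E'
from h import *
from scipy.optimize import least_squares
for n,b in(('top',(205,300,385,460)),('side',(150,215,350,410))):
    c=pickle.load(open(n+'_0.pkl','rb')); P=cloud(c)
    r0,r1,c0,c1=b; Q=P[r0:r1,c0:c1].reshape(-1,3); F=c['frame'][r0:r1,c0:c1].reshape(-1,3).astype(int)
    s=Q[(Q[:,2]>.112)&(Q[:,2]<.135)&(np.hypot(Q[:,0]-.464,Q[:,1]+.244)<.03)]
    r=cv2.minAreaRect((s[:,:2]*1000).astype(np.float32))
    d=s[:,:2]-s[:,:2].mean(0); w=np.linalg.svd(d)[2][0]; print(n,'nut',r,np.degrees(np.arctan2(w[1],w[0])), np.percentile(s[:,2],[50,95,99]))
    for lo,hi,nm in((.03,.09,'side wall'),(.092,.1,'rim')):
      br=(F[:,2]-F[:,0]>20)
      s=Q[(Q[:,2]>lo)&(Q[:,2]<hi)&(np.hypot(Q[:,0]-.464,Q[:,1]+.244)<.04)&br]
      if len(s)>10:
        f=least_squares(lambda p:np.hypot(s[:,0]-p[0],s[:,1]-p[1])-(.028 if nm!='rim' else .0265),[.464,-.244],loss='soft_l1',f_scale=.001); print(nm,len(s),f.x,np.abs(f.fun).mean(),s[:,2].max())
    # plate
    m=(P[...,2]>.009)&(P[...,2]<.015)&(abs(P[...,0]-.46)<.18)&(abs(P[...,1]+.24)<.18)
    if n=='top': print('plate',cv2.minAreaRect((P[m][:,:2]*1000).astype(np.float32)))
    # obstacles
    for nm,bb in(('spare',(285,310,300,325)),('blue',(248,282,330,362)),('hinge',(195,240,300,340))):
      if n=='top':
        r0,r1,c0,c1=bb;q=P[r0:r1,c0:c1].reshape(-1,3);q=q[q[:,2]>.004];print(nm,np.percentile(q,[2,98],axis=0).round(3).tolist())
o=ctrl.get_obs(); w,x,y,z=o['eef_rot']; print(Ro.from_quat([x,y,z,w]).as_matrix().round(3))
E
```

```text
top nut ((464.7113037109375, -246.84555053710938), (44.264522552490234, 17.744674682617188), 3.516261577606201) -176.38880181722504 [0.12129491 0.12591587 0.1279152 ]
side wall 26 [ 0.46426403 -0.24766036] 0.001539178324071158 0.08958502344393282
rim 74 [ 0.46410749 -0.24610602] 0.0008168479681726023 0.09976626372327257
plate ((462.4797668457031, -214.16038513183594), (260.01751708984375, 303.6681823730469), 3.4013237953186035)
spare [[0.37, 0.002, 0.004], [0.408, 0.04, 0.117]]
blue [[0.438, -0.083, 0.004], [0.49, -0.029, 0.078]]
hinge [[0.547, -0.035, 0.004], [0.618, 0.027, 0.009]]
side nut ((466.5354919433594, -247.69224548339844), (47.90696334838867, 25.27448844909668), 2.2873997688293457) -178.27913020101906 [0.11928368 0.1262215  0.12819776]
side wall 231 [ 0.46635507 -0.2485865 ] 0.0017497692154769375 0.08983995871915018
rim 37 [ 0.46539192 -0.24620303] 0.0011866753916265301 0.09922676274759445
[[ 0.956  0.293 -0.   ]
 [ 0.293 -0.956  0.002]
 [ 0.    -0.002 -1.   ]]
```

Emit:
jog_arm(series=[[[34,-18,0,0,0,0,50],[34,-18,0,0,0,0,50],[34,-18,0,0,0,0,50],[34,-18,0,0,0,0,50],[34,-18,0,0,0,0,50],[34,-18,0,0,0,0,50],[34,-18,0,0,0,0,50],[34,-18,0,0,0,0,50],[34,-18,0,0,0,0,50],[34,-18,0,0,0,0,50]]])

```text
time_s: 1.1
eef_pos: [0.4414, -0.2768, 0.1984]
eef_rot: [-0.0, 0.989, 0.148, -0.0]
wrist_force: [0.9, 0.0, -0.6]
opening: 0.587
grasp_force: 0.0
```

```bash
cat >> h.py <<'E'
def st(): 
    o=ctrl.get_obs(); w,x,y,z=o['eef_rot']; R=Ro.from_quat([x,y,z,w]).as_matrix()
    print('t',o['time_s'],'p',o['eef_pos'].round(4),'yaw',round(float(np.degrees(np.arctan2(R[1,0],R[0,0]))),2),'tilt',R[:2,2].round(4),'F',o['wrist_force'].round(2),'T',o['torque'].round(3),'open',round(o['opening']*85.4,1),'gf',round(float(o['grasp_force']),1),'q6',o['q'].round(3))
    return o,R
def go(t,yaw=None):
    o,R=st(); T=R
    if yaw is not None:
        r=np.radians(yaw); T=np.array([[np.cos(r),np.sin(r),0],[np.sin(r),-np.cos(r),0],[0,0,-1]])
        print('rotvec',Ro.from_matrix(R.T@T).as_rotvec().round(4))
    print('shift mm before turn',(R.T@(np.array(t)-o['eef_pos'])*1000).round(1),'after',(T.T@(np.array(t)-o['eef_pos'])*1000).round(1))
E
python3 -c "
from h import *
go([.4648,-.2465,.17],3.4)"
```

```text
t 1.1 p [ 0.4414 -0.2768  0.1984] yaw 17.0 tilt [-0.0003  0.0003] F [ 0.87  0.04 -0.61] T [-0.063 -0.018 -0.031] open 50.1 gf 0.0 q6 [-0.788  0.06   1.741  0.     1.341  0.486]
rotvec [-4.000e-04  2.000e-04  2.374e-01]
shift mm before turn [ 31.2 -22.2  28.4] after [ 25.1 -28.9  28.4]
```

Emit:
jog_arm(series=[[[0,0,0,0,0,0.119,50],[0,0,0,0,0,0.119,50],[6,-7,7,0,0,0,50],[7,-8,7,0,0,0,50],[7,-8,7,0,0,0,50],[6,-7,7,0,0,0,50],[0,0,0,0,0,0,50],[0,0,0,0,0,0,50],[0,0,0,0,0,0,50],[0,0,0,0,0,0,50]]])

```text
time_s: 2.1
eef_pos: [0.4649, -0.2473, 0.1711]
eef_rot: [0.0, 1.0, 0.029, 0.0]
wrist_force: [0.1, 0.2, -0.1]
opening: 0.592
grasp_force: 0.0
```

```bash
python3 - <<'E'
from h import *
go([.4648,-.2465,.1035],3.4)
c=grab('side','1');d=grab('top','1')
o=np.zeros((400,790,3),np.uint8)
o[:,:390]=cv2.resize(c['frame'][110:220,325:432],(390,400),interpolation=3);o[:,390:]=cv2.resize(d['frame'][200:310,370:480],(400,400),interpolation=3)
cv2.imwrite('pics/crop1.png',o)
E
```

```text
t 2.1 p [ 0.4649 -0.2473  0.1711] yaw 3.35 tilt [ 0.0005 -0.0006] F [ 0.1   0.25 -0.11] T [-0.015 -0.036 -0.009] open 50.5 gf 0.0 q6 [-0.714  0.099  1.757 -0.     1.285  0.798]
rotvec [ 0.0006 -0.0005 -0.0009]
shift mm before turn [-0.1 -0.9 67.6] after [-0.  -0.8 67.6]
```

View pics/crop1.png

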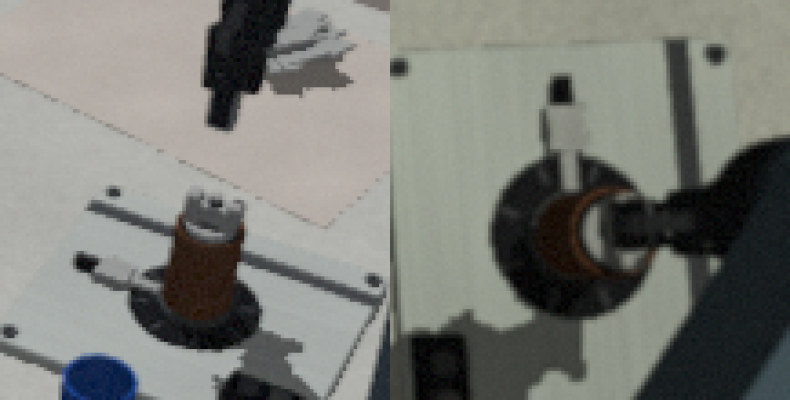

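The gripper stands over the nut, with the finger at (225,100) in the left crop and the nut directly below at (215,205). Now I'll descend.

Emit:
jog_arm(series=[[[0,-1,12,0,0,0,44],[0,0,12,0,0,0,44],[0,0,12,0,0,0,44],[0,0,12,0,0,0,44],[0,0,10,0,0,0,44],[0,0,7,0,0,0,44],[0,0,2,0,0,0,44],[0,0,0,0,0,0,30],[0,0,0,0,0,0,30],[0,0,0,0,0,0,30]]])

```text
time_s: 3.2
eef_pos: [0.4652, -0.2461, 0.1043]
eef_rot: [0.0, 1.0, 0.029, 0.0]
wrist_force: [-0.2, -0.0, 1.0]
opening: 0.355
grasp_force: 0.0
```

```bash
python3 -c "
from h import *
go([.4648,-.2465,.1035],3.4)"
```

```text
t 3.2 p [ 0.4652 -0.2461  0.1043] yaw 3.37 tilt [ 0.0009 -0.0007] F [-0.24 -0.02  1.05] T [ 0.05  -0.002 -0.007] open 30.3 gf 0.0 q6 [-0.712  0.179  1.813 -0.     1.148  0.8  ]
rotvec [ 0.0008 -0.0008 -0.0005]
shift mm before turn [-0.4  0.4  0.8] after [-0.4  0.4  0.8]
```

Emit:
jog_arm(series=[[[0,0,0,0,0,0,22],[0,0,0,0,0,0,18],[0,0,0,0,0,0,14],[0,0,0,0,0,0,10],[0,0,0,0,0,0,5],[0,0,0,0,0,0,0],[0,0,0,0,0,0,0],[0,0,0,0,0,0,0],[0,0,0,0,0,0,0],[0,0,0,0,0,0,0]]])

```text
time_s: 4.2
eef_pos: [0.4648, -0.2458, 0.1037]
eef_rot: [-0.0, 1.0, 0.029, -0.0]
wrist_force: [-0.5, -0.6, -0.5]
opening: -0.002
grasp_force: 0.0
```

```bash
python3 -c "
from h import *
st()"
```

```text
t 4.2 p [ 0.4648 -0.2458  0.1037] yaw 3.37 tilt [-0.  0.] F [-0.49 -0.56 -0.48] T [ 0.038 -0.011  0.012] open -0.1 gf 0.0 q6 [-0.712  0.18   1.814  0.     1.147  0.8  ]
```

The fingers shut on nothing, so I'll look.

```bash
python3 - <<'E'
from h import *
c=grab('side','2');d=grab('top','2')
o=np.zeros((400,790,3),np.uint8)
o[:,:390]=cv2.resize(c['frame'][110:220,325:432],(390,400),interpolation=3);o[:,390:]=cv2.resize(d['frame'][200:310,370:480],(400,400),interpolation=3)
cv2.imwrite('pics/crop2.png',o)
E
```

```text
(no output)
```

View pics/crop2.png

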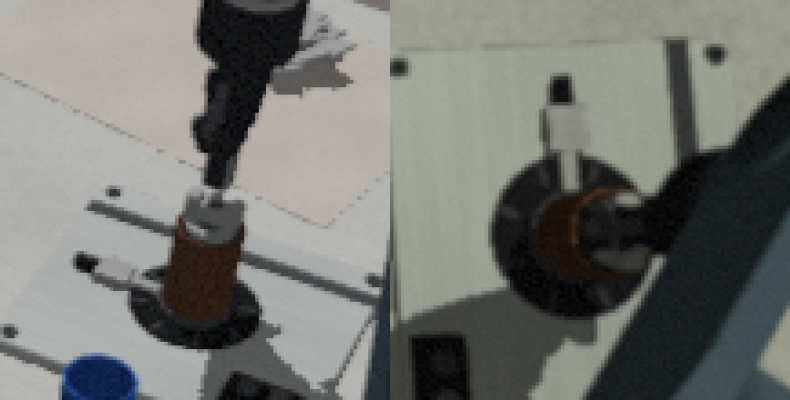

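The finger tips end at about (220,180) in the left crop, apparently above or behind the nut at (213,205). I'll use depth to place the tips against the nut.

```bash
python3 - <<'E'
from h import *
for n,b in(('side',(140,185,370,400)),('top',(240,285,410,460))):
    a=pickle.load(open(n+'_0.pkl','rb'));c=pickle.load(open(n+'_2.pkl','rb'));P=cloud(c);P0=cloud(a)
    r0,r1,c0,c1=b
    ch=(abs(c['z_map']-a['z_map'])>.008)
    m=np.zeros(ch.shape,bool);m[r0:r1,c0:c1]=True
    q=P[m&ch]
    for lo in np.arange(.08,.18,.01):
        s=q[(q[:,2]>=lo)&(q[:,2]<lo+.01)]
        if len(s)>2: print(n,round(lo,2),len(s),np.percentile(s,[5,50,95],axis=0).round(4).tolist())
    q=P[m&~ch]; s=q[(q[:,2]>.112)&(q[:,2]<.13)]; print('nut',len(s),np.percentile(s,[5,50,95],axis=0).round(4).tolist())
E
```

```text
side 0.08 4 [[0.4405, -0.2497, 0.0826], [0.4516, -0.231, 0.0876], [0.4725, -0.2191, 0.0895]]
side 0.09 5 [[0.4503, -0.2436, 0.0916], [0.4653, -0.2311, 0.0951], [0.483, -0.2193, 0.0998]]
side 0.1 4 [[0.4496, -0.2491, 0.102], [0.4569, -0.243, 0.103], [0.4786, -0.2313, 0.1036]]
side 0.11 5 [[0.4493, -0.2457, 0.1112], [0.4613, -0.2381, 0.1119], [0.4767, -0.2352, 0.1182]]
side 0.13 5 [[0.4626, -0.2408, 0.1326], [0.4706, -0.2395, 0.1377], [0.4815, -0.236, 0.1387]]
side 0.14 21 [[0.4579, -0.2487, 0.1403], [0.4637, -0.2381, 0.1453], [0.4777, -0.2313, 0.1495]]
side 0.15 26 [[0.4575, -0.252, 0.1508], [0.4622, -0.2348, 0.1556], [0.4758, -0.23, 0.1589]]
side 0.16 25 [[0.4585, -0.2411, 0.1607], [0.4648, -0.2336, 0.1652], [0.4766, -0.2295, 0.1696]]
side 0.17 6 [[0.4556, -0.2528, 0.1703], [0.4567, -0.2428, 0.1723], [0.4621, -0.2319, 0.1786]]
nut 90 [[0.4438, -0.2527, 0.1136], [0.4654, -0.2437, 0.121], [0.486, -0.2373, 0.1264]]
nut 70 [[0.4429, -0.253, 0.1152], [0.4515, -0.2456, 0.1224], [0.4863, -0.2384, 0.1253]]
```

```bash
python3 - <<'E'
from h import *
a=pickle.load(open('side_0.pkl','rb'))
for k in '12':
  c=pickle.load(open(f'side_{k}.pkl','rb'));P=cloud(c)
  dark=(c['frame'].max(2)<75)&(abs(c['z_map']-a['z_map'])>.01)
  for v in range(130,172,2):
    u=np.where(dark[v,365:410])[0]+365
    if len(u): print(k,v,u.min(),u.max(),P[v,u].mean(0).round(4),P[v,u].std(0).round(3))
# also projected reported TCP
c=pickle.load(open('side_1.pkl','rb'))
for p in ([.4649,-.2473,.1711],[.4648,-.2458,.1037],[.4648,-.2465,.126],[.4648,-.2465,.109]):
  q=Rm(c).T@(np.array(p)-c['xyz']); print(p,q[:2]/q[2]*c['fx']+[c['cx'],c['cy']])
E
```

```text
1 130 381 396 [ 0.4627 -0.2175  0.2558] [0.007 0.033 0.018]
1 132 381 396 [ 0.4621 -0.2192  0.2488] [0.006 0.038 0.022]
1 134 383 395 [ 0.4602 -0.2208  0.2424] [0.005 0.036 0.021]
1 136 383 390 [ 0.4623 -0.2088  0.242 ] [0.006 0.006 0.005]
1 138 383 389 [ 0.4635 -0.2121  0.2334] [0.005 0.003 0.002]
1 140 383 389 [ 0.462  -0.2108  0.2284] [0.005 0.004 0.003]
1 142 382 389 [ 0.463  -0.2131  0.2202] [0.006 0.003 0.002]
1 144 383 388 [ 0.4621 -0.2136  0.2139] [0.005 0.003 0.003]
2 130 382 398 [ 0.4617 -0.2268  0.2511] [0.009 0.019 0.009]
2 132 382 398 [ 0.4599 -0.2246  0.2467] [0.009 0.018 0.008]
2 134 382 397 [ 0.4589 -0.2208  0.2429] [0.008 0.022 0.011]
2 136 382 396 [ 0.4584 -0.2181  0.2383] [0.008 0.015 0.007]
2 138 382 396 [ 0.4581 -0.2207  0.2306] [0.007 0.019 0.009]
2 140 382 395 [ 0.4581 -0.2202  0.2245] [0.006 0.018 0.008]
2 142 379 394 [ 0.4608 -0.2151  0.22  ] [0.007 0.019 0.009]
2 144 378 393 [ 0.4593 -0.2051  0.2199] [0.007 0.025 0.013]
2 146 378 392 [ 0.4591 -0.2039  0.2142] [0.006 0.024 0.013]
2 148 379 391 [ 0.4596 -0.2087  0.2047] [0.006 0.021 0.012]
2 150 379 390 [ 0.4611 -0.2125  0.1953] [0.008 0.013 0.008]
2 152 382 389 [ 0.4594 -0.2192  0.1853] [0.005 0.011 0.007]
2 154 382 389 [ 0.4638 -0.2374  0.1658] [0.005 0.007 0.003]
2 156 382 388 [ 0.4632 -0.2346  0.161 ] [0.005 0.006 0.003]
2 158 381 388 [ 0.4642 -0.2371  0.1521] [0.005 0.006 0.004]
2 160 381 387 [ 0.464  -0.2355  0.1462] [0.005 0.005 0.003]
[0.4649, -0.2473, 0.1711] [386.91556924 150.57478216]
[0.4648, -0.2458, 0.1037] [382.75245047 170.04166582]
[0.4648, -0.2465, 0.126] [384.14014908 163.70753653]
[0.4648, -0.2465, 0.109] [383.15591112 168.45331343]
```

At the clear pose the finger ends at z≈0.212, while the TCP reads 0.171. The tips therefore seem to sit about 35 mm above the reported TCP. I'll check this raised, with the fingers shut.

Emit:
jog_arm(series=[[[0,0,-10,0,0,0,0],[0,0,-15,0,0,0,0],[0,0,-20,0,0,0,0],[0,0,-20,0,0,0,0],[0,0,-15,0,0,0,0],[0,0,0,0,0,0,0],[0,0,0,0,0,0,0],[0,0,0,0,0,0,0],[0,0,0,0,0,0,0],[0,0,0,0,0,0,0]]])

```text
time_s: 5.3
eef_pos: [0.4644, -0.2455, 0.1829]
eef_rot: [-0.001, 1.0, 0.029, -0.001]
wrist_force: [0.8, 0.1, -0.3]
opening: 0.001
grasp_force: 0.0
```

```bash
python3 - <<'E'
from h import *
a=pickle.load(open('side_0.pkl','rb'))
st();c=grab('side','3');d=grab('top','3')
P=cloud(c)
ch=(abs(c['z_map']-a['z_map'])>.012)&(c['z_map']>0)
for v in range(120,160,2):
    u=np.where(ch[v,370:405])[0]+370
    if len(u): print(v,u.min(),u.max(),np.nanmedian(P[v,u],0).round(4),c['frame'][v,u].mean().round(0))
o=np.zeros((400,790,3),np.uint8)
o[:,:390]=cv2.resize(c['frame'][90:200,325:432],(390,400),interpolation=3);o[:,390:]=cv2.resize(d['frame'][200:310,370:480],(400,400),interpolation=3)
cv2.imwrite('pics/crop3.png',o)
E
```

```text
t 5.3 p [ 0.4644 -0.2455  0.1829] yaw 3.37 tilt [-0.0012  0.001 ] F [ 0.83  0.07 -0.34] T [-0.038  0.029 -0.059] open 0.1 gf 0.0 q6 [-0.713  0.086  1.746 -0.     1.311  0.8  ]
120 382 397 [ 0.4588 -0.1872  0.3011] 31.0
122 375 397 [ 0.4574 -0.197   0.2892] 37.0
124 370 396 [ 0.4592 -0.2011  0.2812] 35.0
126 384 395 [ 0.4594 -0.2126  0.2694] 22.0
128 372 400 [ 0.4658 -0.2357  0.2516] 76.0
130 386 394 [ 0.4621 -0.2342  0.2454] 37.0
132 385 394 [ 0.4644 -0.2358  0.2393] 51.0
134 385 398 [ 0.4681 -0.2368  0.2313] 61.0
136 371 393 [ 0.4647 -0.2363  0.2252] 57.0
138 387 403 [ 0.4648 -0.24    0.2179] 105.0
140 386 386 [ 0.5654 -0.5397  0.0007] 173.0
142 370 401 [ 0.5237 -0.5439 -0.0007] 174.0
146 370 370 [ 0.5933 -0.4676  0.0067] 170.0
148 374 395 [ 0.5512 -0.4958 -0.0014] 172.0
150 382 382 [ 0.5498 -0.4689  0.007 ] 172.0
152 387 398 [ 0.5149 -0.4832  0.0061] 172.0
154 376 396 [ 0.5163 -0.4787 -0.0032] 171.0
```

View pics/crop3.png

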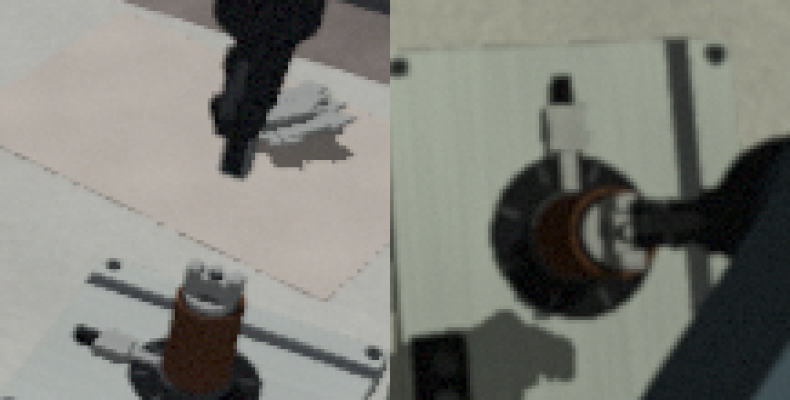

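The shut tips show at about (235,175) in the left crop, directly above the nut. They measure z≈0.215 against a TCP reading of 0.183, so the true tips are about 32 mm above the reported TCP and the lateral position is fine. I'll descend by that much more and watch the force.

Emit:
jog_arm(series=[[[0,1,0,0,0,0,34],[0,0,0,0,0,0,34],[0,0,15,0,0,0,34],[0,0,20,0,0,0,34],[0,0,20,0,0,0,34],[0,0,20,0,0,0,34],[0,0,14,0,0,0,34],[0,0,7,0,0,0,34],[0,0,4,0,0,0,34],[0,0,0,0,0,0,34]]])

```text
time_s: 6.4
eef_pos: [0.4649, -0.2469, 0.0837]
eef_rot: [-0.0, 1.0, 0.029, -0.0]
wrist_force: [0.1, 0.7, 0.5]
opening: 0.396
grasp_force: 0.0
```

Emit:
jog_arm(series=[[[0,0,2,0,0,0,34],[0,0,2,0,0,0,34],[0,0,2,0,0,0,34],[0,0,2,0,0,0,34],[0,0,2,0,0,0,34],[0,0,0,0,0,0,25],[0,0,0,0,0,0,22],[0,0,0,0,0,0,20],[0,0,0,0,0,0,20],[0,0,0,0,0,0,20]]])

```text
time_s: 7.4
eef_pos: [0.4649, -0.2469, 0.0738]
eef_rot: [0.0, 1.0, 0.029, 0.0]
wrist_force: [-0.2, -0.4, -0.5]
opening: 0.232
grasp_force: 0.0
```

```bash
python3 -c "
from h import *
st()"
```

```text
t 7.4 p [ 0.4649 -0.2469  0.0738] yaw 3.37 tilt [ 0.0001 -0.0001] F [-0.17 -0.38 -0.48] T [-0.054 -0.025 -0.036] open 19.8 gf 0.0 q6 [-0.714  0.225  1.831 -0.     1.086  0.798]
```

Emit:
jog_arm(series=[[[0,0,0,0,0,0,18],[0,0,0,0,0,0,16],[0,0,0,0,0,0,14],[0,0,0,0,0,0,12],[0,0,0,0,0,0,10],[0,0,0,0,0,0,8],[0,0,0,0,0,0,8],[0,0,0,0,0,0,8],[0,0,0,0,0,0,8],[0,0,0,0,0,0,8]]])

```text
time_s: 8.4
eef_pos: [0.4651, -0.2474, 0.0741]
eef_rot: [0.001, 1.0, 0.029, 0.0]
wrist_force: [-1.6, -5.1, 3.3]
opening: 0.173
grasp_force: 59.8
```

```bash
python3 -c "
from h import *
st()"
```

```text
t 8.4 p [ 0.4651 -0.2474  0.0741] yaw 3.37 tilt [ 0.0005 -0.0011] F [-1.6  -5.13  3.26] T [-0.918  0.283  0.014] open 14.8 gf 59.8 q6 [-7.140e-01  2.240e-01  1.830e+00 -1.000e-03  1.086e+00  7.980e-01]
```

Gripped at 60 N with the twist near zero. Now a gentle feel counter-clockwise.

Emit:
jog_arm(series=[[[0,0.5,0,0,0,0,8],[0,0,0,0,0,-0.03,8],[0,0,0,0,0,-0.03,8],[0,0,0,0,0,-0.03,8],[0,0,0,0,0,-0.02,8],[0,0,0,0,0,-0.02,8],[0,0,0,0,0,-0.02,8],[0,0,0,0,0,0,8],[0,0,0,0,0,0,8],[0,0,0,0,0,0,8]]])

```text
time_s: 9.4
eef_pos: [0.4651, -0.2472, 0.0741]
eef_rot: [-0.0, 0.995, 0.104, 0.0]
wrist_force: [-1.6, -2.0, 6.3]
opening: 0.163
grasp_force: 60.2
```

```bash
python3 -c "
from h import *
st()"
```

```text
t 9.4 p [ 0.4651 -0.2472  0.0741] yaw 11.9 tilt [0.0004 0.0004] F [-1.63 -1.98  6.34] T [-0.48   0.37  -0.511] open 14.0 gf 60.2 q6 [-7.150e-01  2.250e-01  1.830e+00  1.000e-03  1.087e+00  6.480e-01]
```

Emit:
jog_arm(series=[[[0,0,0,0,0,-0.02,8],[0,0,0,0,0,-0.02,8],[0,0,0,0,0,0,8],[0,0,0,0,0,0,8],[0,0,0,0,0,0,8],[0,0,0,0,0,0,8],[0,0,0,0,0,0,8],[0,0,0,0,0,0,8],[0,0,0,0,0,0,8],[0,0,0,0,0,0,8]]])

```text
time_s: 10.4
eef_pos: [0.465, -0.2472, 0.074]
eef_rot: [-0.0, 0.992, 0.123, 0.0]
wrist_force: [-2.0, -1.9, 6.5]
opening: 0.168
grasp_force: 60.3
```

```bash
python3 -c "
from h import *
st()"
```

```text
t 10.4 p [ 0.465  -0.2472  0.074 ] yaw 14.17 tilt [0.0004 0.0006] F [-2.01 -1.89  6.54] T [-0.376  0.364 -0.649] open 14.3 gf 60.3 q6 [-7.150e-01  2.250e-01  1.830e+00  1.000e-03  1.087e+00  6.080e-01]
```

The torque kept rising at the spring rate (+0.14 N m for 0.04 rad), so counter-clockwise is the tightening way and clockwise loosens. Joint 6 has too little room that way, so I'll unwind, release, rise and regrip half a turn round.

Emit:
jog_arm(series=[[[0,0,0,0,0,0.07,8],[0,0,0,0,0,0.07,8],[0,0,0,0,0,0.05,8],[0,0,0,0,0,0,34],[0,0,0,0,0,0,34],[0,0,0,0,0,0,34],[0,0,-10,0,0,0,34],[0,0,-15,0,0,0,34],[0,0,-15,0,0,0,34],[0,0,0,0,0,0,34]]])

```text
time_s: 11.4
eef_pos: [0.4664, -0.2483, 0.1163]
eef_rot: [0.001, 1.0, 0.03, 0.002]
wrist_force: [0.4, 0.4, -0.4]
opening: 0.398
grasp_force: 0.0
```

Emit:
jog_arm(series=[[[0,0,0,0,0,-0.149,34],[0,0,0,0,0,-0.149,34],[0,0,0,0,0,-0.149,34],[0,0,0,0,0,-0.149,34],[0,0,0,0,0,-0.149,34],[0,0,0,0,0,-0.149,34],[0,0,0,0,0,-0.149,34],[0,0,0,0,0,-0.149,34],[0,0,0,0,0,-0.149,34],[0,0,0,0,0,-0.149,34]]])

```text
time_s: 12.4
eef_pos: [0.4646, -0.2469, 0.1131]
eef_rot: [-0.0, 0.713, 0.702, 0.0]
wrist_force: [-0.5, 0.5, 0.2]
opening: 0.399
grasp_force: 0.0
```

Emit:
jog_arm(series=[[[0,0,0,0,0,-0.149,34],[0,0,0,0,0,-0.149,34],[0,0,0,0,0,-0.149,34],[0,0,0,0,0,-0.149,34],[0,0,0,0,0,-0.149,34],[0,0,0,0,0,-0.149,34],[0,0,0,0,0,-0.149,34],[0,0,0,0,0,-0.149,34],[0,0,0,0,0,-0.149,34],[0,0,0,0,0,-0.149,34]]])

```text
time_s: 13.4
eef_pos: [0.4646, -0.247, 0.1132]
eef_rot: [-0.0, 0.048, 0.999, 0.0]
wrist_force: [-0.7, 0.8, -0.2]
opening: 0.4
grasp_force: 0.0
```

```bash
python3 - <<'E'
from h import *
go([.465,-.2472,.0735],183.37)
a=grab('top','4'); b=grab('side','4')
for c,bx in((a,(205,300,385,460)),(b,(150,215,350,410))):
    P=cloud(c);r0,r1,c0,c1=bx;Q=P[r0:r1,c0:c1].reshape(-1,3)
    s=Q[(Q[:,2]>.112)&(Q[:,2]<.128)&(np.hypot(Q[:,0]-.464,Q[:,1]+.245)<.03)]
    d=s[:,:2]-s[:,:2].mean(0); w=np.linalg.svd(d,full_matrices=False)[2][0]; print(len(s),np.degrees(np.arctan2(w[1],w[0])))
E
```

```text
t 13.4 p [ 0.4646 -0.247   0.1132] yaw 174.48 tilt [-0.0006  0.0007] F [-0.74  0.76 -0.17] T [ 0.058  0.007 -0.014] open 34.2 gf 0.0 q6 [-0.714  0.169  1.806  0.     1.168 -2.189]
rotvec [ 0.0007 -0.0006 -0.1552]
shift mm before turn [-0.4 -0.2 39.7] after [-0.4 -0.3 39.7]
60 -178.0463610622794
95 -176.52804494122563
```

Emit:
jog_arm(series=[[[0,0,0,0,0,-0.08,34],[0,0,0,0,0,-0.075,34],[0,0,10,0,0,0,34],[0,0,14,0,0,0,34],[0,0,10,0,0,0,34],[0,0,6,0,0,0,34],[0,0,0,0,0,0,26],[0,0,0,0,0,0,22],[0,0,0,0,0,0,20],[0,0,0,0,0,0,18]]])

```text
time_s: 14.5
eef_pos: [0.4653, -0.2476, 0.0743]
eef_rot: [0.0, -0.026, 1.0, -0.0]
wrist_force: [0.2, 0.6, 0.3]
opening: 0.211
grasp_force: 0.0
```

Emit:
jog_arm(series=[[[0,0,0,0,0,0,14],[0,0,0,0,0,0,8],[0,0,0,0,0,0,8],[0,0,0,0,0,0,8],[0,0,0,0,0,0.04,8],[0,0,0,0,0,0.04,8],[0,0,0,0,0,0.04,8],[0,0,0,0,0,0.05,8],[0,0,0,0,0,0.05,8],[0,0,0,0,0,0,8]]])

```text
time_s: 15.5
eef_pos: [0.4653, -0.248, 0.0744]
eef_rot: [0.0, 0.084, 0.996, -0.001]
wrist_force: [-1.4, -0.5, 5.5]
opening: 0.164
grasp_force: 59.9
```

```bash
python3 -c "
from h import *
st()"
```

```text
t 15.5 p [ 0.4653 -0.248   0.0744] yaw 170.39 tilt [ 0.0007 -0.0016] F [-1.39 -0.51  5.54] T [-0.099  0.189  0.393] open 14.0 gf 59.9 q6 [-7.150e-01  2.240e-01  1.829e+00 -1.000e-03  1.086e+00 -2.117e+00]
```

It runs at 0.39 N m, which is the loosening way. I'll carry on about 3.6 rad, rising with the nut.

Emit:
jog_arm(series=[[[0,0,-0.04,0,0,0.08,8],[0,0,-0.04,0,0,0.12,8],[0,0,-0.04,0,0,0.12,8],[0,0,-0.04,0,0,0.12,8],[0,0,-0.04,0,0,0.12,8],[0,0,-0.04,0,0,0.12,8],[0,0,-0.04,0,0,0.12,8],[0,0,-0.04,0,0,0.12,8],[0,0,-0.04,0,0,0.12,8],[0,0,-0.04,0,0,0.12,8]]])

```text
time_s: 16.5
eef_pos: [0.4639, -0.2495, 0.0747]
eef_rot: [0.0, 0.617, 0.787, -0.002]
wrist_force: [-7.9, -6.7, 5.7]
opening: 0.167
grasp_force: 60.0
```

```bash
python3 -c "
from h import *
st()"
```

```text
t 16.5 p [ 0.4639 -0.2495  0.0747] yaw 103.75 tilt [-0.002  -0.0038] F [-7.94 -6.73  5.74] T [-1.164  1.349  0.456] open 14.2 gf 60.0 q6 [-0.716  0.224  1.829 -0.005  1.087 -0.954]
```

The grip is about 1.9 mm off-axis along the wings, so I'll relax that and turn about the nut's true axis.

Emit:
jog_arm(series=[[[-0.7,-0.8,0,0,0,0,8],[-0.7,-0.8,0,0,0,0,8],[0,-0.2,-0.04,0,0,0.12,8],[0,-0.2,-0.04,0,0,0.12,8],[0,-0.2,-0.04,0,0,0.12,8],[0,-0.2,-0.04,0,0,0.12,8],[0,-0.2,-0.04,0,0,0.12,8],[0,-0.2,-0.04,0,0,0.12,8],[0,-0.2,-0.04,0,0,0.12,8],[0,-0.2,-0.04,0,0,0.12,8]]])

```text
time_s: 17.5
eef_pos: [0.4619, -0.2492, 0.0749]
eef_rot: [0.0, 0.911, 0.413, -0.0]
wrist_force: [-3.6, -0.6, 6.2]
opening: 0.165
grasp_force: 60.1
```

```bash
python3 -c "
from h import *
st()"
```

```text
t 17.5 p [ 0.4619 -0.2492  0.0749] yaw 48.74 tilt [-0.0006 -0.0009] F [-3.64 -0.6   6.21] T [0.028 0.578 0.417] open 14.1 gf 60.1 q6 [-7.200e-01  2.200e-01  1.834e+00 -1.000e-03  1.088e+00  0.000e+00]
```

Emit:
jog_arm(series=[[[0,-0.25,-0.05,0,0,0.14,8],[0,-0.25,-0.05,0,0,0.14,8],[0,-0.25,-0.05,0,0,0.14,8],[0,-0.25,-0.05,0,0,0.14,8],[0,-0.25,-0.05,0,0,0.14,8],[0,-0.25,-0.05,0,0,0.14,8],[0,-0.25,-0.05,0,0,0.14,8],[0,-0.25,-0.05,0,0,0.14,8],[0,-0.25,-0.05,0,0,0.14,8],[0,-0.25,-0.05,0,0,0.14,8]]])

```text
time_s: 18.5
eef_pos: [0.4615, -0.2466, 0.0754]
eef_rot: [0.0, 0.962, -0.272, -0.0]
wrist_force: [-2.7, 1.0, 6.8]
opening: 0.171
grasp_force: 60.1
```

```bash
python3 -c "
from h import *
st()"
```

```text
t 18.5 p [ 0.4615 -0.2466  0.0754] yaw -31.53 tilt [-0.0004 -0.0004] F [-2.72  0.99  6.77] T [0.202 0.456 0.454] open 14.6 gf 60.1 q6 [-7.170e-01  2.160e-01  1.838e+00 -1.000e-03  1.088e+00  1.404e+00]
```

The nut is loosened about 3.6 rad with steady torque. A fit of the grip circle puts the true axis at (0.4633,-0.2477) in the arm frame. Next: unwind, release and rise.

Emit:
jog_arm(series=[[[0,0,0,0,0,-0.05,8],[0,0,0,0,0,-0.05,8],[0,0,0,0,0,0,34],[0,0,0,0,0,0,34],[0,0,0,0,0,0,34],[0,0,-12,0,0,0,34],[0,0,-20,0,0,0,34],[0,0,-20,0,0,0,85],[0,0,-8,0,0,0,85],[0,0,0,0,0,0,85]]])

```text
time_s: 19.5
eef_pos: [0.4626, -0.2473, 0.1367]
eef_rot: [0.001, 0.975, -0.221, 0.001]
wrist_force: [0.1, -0.1, -0.2]
opening: 0.891
grasp_force: 0.0
```

```bash
python3 - <<'E'
from h import *
go([.4633,-.2477,.034])
c=grab('side','5');d=grab('top','5')
o=np.zeros((400,790,3),np.uint8)
o[:,:390]=cv2.resize(c['frame'][100:210,325:432],(390,400),interpolation=3);o[:,390:]=cv2.resize(d['frame'][200:310,370:480],(400,400),interpolation=3)
cv2.imwrite('pics/crop5.png',o)
E
```

```text
t 19.5 p [ 0.4626 -0.2473  0.1367] yaw -25.57 tilt [ 0.0026 -0.0022] F [ 0.15 -0.1  -0.16] T [ 0.032  0.021 -0.001] open 76.1 gf 0.0 q6 [-0.717  0.132  1.795  0.     1.211  1.3  ]
shift mm before turn [  0.5  -0.  102.7] after [  0.5  -0.  102.7]
```

View pics/crop5.png

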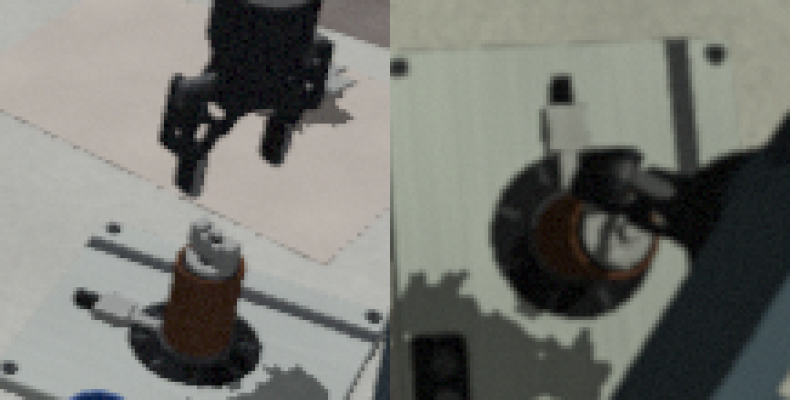

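The wings now point diagonally, at (215,245) in the left crop. The open fingers straddle the drum at (188,180) and (275,150). Now I'll descend for the sleeve.

Emit:
jog_arm(series=[[[0,0,0,0,0,0,85],[0,0,14,0,0,0,85],[0,0,18,0,0,0,85],[0,0,18,0,0,0,85],[0,0,16,0,0,0,85],[0,0,12,0,0,0,85],[0,0,10,0,0,0,80],[0,0,8,0,0,0,74],[0,0,4,0,0,0,68],[0,0,0,0,0,0,64]]])

```text
time_s: 20.6
eef_pos: [0.4615, -0.2464, 0.0345]
eef_rot: [-0.0, 0.975, -0.221, -0.0]
wrist_force: [0.2, 1.0, 0.3]
opening: 0.746
grasp_force: 0.0
```

```bash
python3 - <<'E'
from h import *
go([.4633,-.2477,.034])
E
```

```text
t 20.6 p [ 0.4615 -0.2464  0.0345] yaw -25.57 tilt [-0.0005  0.0004] F [0.19 1.02 0.34] T [ 0.071 -0.009 -0.013] open 63.7 gf 0.0 q6 [-0.718  0.282  1.856  0.     1.005  1.299]
shift mm before turn [2.2 0.4 0.5] after [2.2 0.4 0.5]
```

Centre on the axis, then close gently on the sleeve.

Emit:
jog_arm(series=[[[2.2,0.4,0,0,0,0,64],[0,0,0,0,0,0,62],[0,0,0,0,0,0,60],[0,0,0,0,0,0,58],[0,0,0,0,0,0,57],[0,0,0,0,0,0,56],[0,0,0,0,0,0,55],[0,0,0,0,0,0,53],[0,0,0,0,0,0,50],[0,0,0,0,0,0,50]]])

```text
time_s: 21.6
eef_pos: [0.4639, -0.2481, 0.0355]
eef_rot: [0.0, 0.975, -0.221, 0.0]
wrist_force: [-1.0, 0.8, 5.0]
opening: 0.645
grasp_force: 63.6
```

```bash
python3 - <<'E'
from h import *
go([.4633,-.2477,.034])
E
```

```text
t 21.6 p [ 0.4639 -0.2481  0.0355] yaw -25.56 tilt [ 0.0008 -0.0005] F [-0.98  0.77  5.  ] T [ 0.14   0.145 -0.017] open 55.1 gf 63.6 q6 [-0.717  0.285  1.85   0.     1.007  1.3  ]
shift mm before turn [-0.7 -0.1  1.5] after [-0.7 -0.1  1.5]
```

Emit:
jog_arm(series=[[[0,0,-1,0,0,0,50],[0,0,-2,0,0,0,50],[0,0,-2,0,0,0,50],[0,0,-2,0,0,0,50],[0,0,-2,0,0,0,50],[0,0,-2,0,0,0,50],[0,0,-2,0,0,0,50],[0,0,-2,0,0,0,50],[0,0,0,0,0,0,50],[0,0,0,0,0,0,50]]])

```text
time_s: 22.6
eef_pos: [0.4635, -0.2479, 0.05]
eef_rot: [0.0, 0.975, -0.221, 0.0]
wrist_force: [0.1, 0.9, -0.6]
opening: 0.641
grasp_force: 63.2
```

```bash
python3 - <<'E'
from h import *
st()
E
```

```text
t 22.6 p [ 0.4635 -0.2479  0.05  ] yaw -25.56 tilt [ 0.0001 -0.0001] F [ 0.13  0.92 -0.61] T [-0.016  0.03  -0.083] open 54.7 gf 63.2 q6 [-0.717  0.26   1.844  0.     1.037  1.3  ]
```

It lifts freely, with only about 0.6 N of weight. Raising clear.

Emit:
jog_arm(series=[[[0,0,-6,0,0,0,50],[0,0,-10,0,0,0,50],[0,0,-13,0,0,0,50],[0,0,-15,0,0,0,50],[0,0,-15,0,0,0,50],[0,0,-15,0,0,0,50],[0,0,-15,0,0,0,50],[0,0,-15,0,0,0,50],[0,0,-12,0,0,0,50],[0,0,-6,0,0,0,50]]])

```text
time_s: 23.6
eef_pos: [0.4641, -0.2485, 0.1741]
eef_rot: [0.001, 0.975, -0.221, 0.001]
wrist_force: [-0.1, -0.4, -0.4]
opening: 0.638
grasp_force: 63.3
```

```bash
python3 - <<'E'
from h import *
go([.5075,.2045,.17])
c=grab('side','6');d=grab('top','6')
o=np.zeros((400,790,3),np.uint8)
o[:,:390]=cv2.resize(c['frame'][90:200,325:432],(390,400),interpolation=3);o[:,390:]=cv2.resize(d['frame'][200:310,370:480],(400,400),interpolation=3)
cv2.imwrite('pics/crop6.png',o)
P=cloud(c);F=c['frame'].astype(int);a=pickle.load(open('side_0.pkl','rb'))
m=(F[...,2]-F[...,0]>18)&(abs(c['z_map']-a['z_map'])>.01);m[:, :360]=0;m[:,420:]=0;m[200:]=0
s=P[m];s=s[(abs(s[:,0]-.463)<.04)&(abs(s[:,1]+.247)<.04)];print(len(s),np.percentile(s[:,2],[1,5,50,95,99]))
E
```

```text
t 23.6 p [ 0.4641 -0.2485  0.1741] yaw -25.57 tilt [ 0.0022 -0.0019] F [-0.09 -0.38 -0.44] T [ 0.016 -0.02   0.014] open 54.5 gf 63.3 q6 [-0.717  0.094  1.756 -0.     1.288  1.3  ]
shift mm before turn [-156.4 -427.3    3.3] after [-156.4 -427.3    3.3]
502 [0.16015521 0.16450495 0.20400544 0.23341271 0.23548115]
```

View pics/crop6.png

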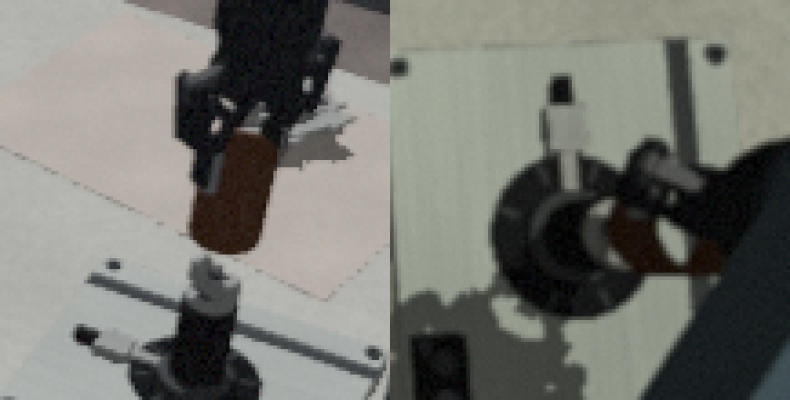

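The sleeve is off the drum and held upright, with its bottom at about (225,250) in the left crop, z≈0.160. The bare drum with the nut shows below. I'll carry it to the tray.

Emit:
jog_arm(series=[[[-5,-14,0,0,0,0,50],[-9,-25,0,0,0,0,50],[-12,-33,0,0,0,0,50],[-12,-33,0,0,0,0,50],[-12,-33,0,0,0,0,50],[-12,-33,0,0,0,0,50],[-12,-33,0,0,0,0,50],[-12,-33,0,0,0,0,50],[-12,-33,0,0,0,0,50],[-12,-33,0,0,0,0,50]]])

```text
time_s: 24.7
eef_pos: [0.4937, 0.0754, 0.1709]
eef_rot: [-0.0, 0.975, -0.221, -0.001]
wrist_force: [0.1, 0.5, -0.9]
opening: 0.644
grasp_force: 63.3
```

Emit:
jog_arm(series=[[[-12,-33,0,0,0,0,50],[-12,-33,0,0,0,0,50],[-10,-27,0,0,0,0,50],[-7,-20,0,0,0,0,50],[-4,-10,0,0,0,0,50],[0,0,0,0,0,0,50],[0,0,20,0,0,0,50],[0,0,25,0,0,0,50],[0,0,20,0,0,0,50],[0,0,10,0,0,0,50]]])

```text
time_s: 25.7
eef_pos: [0.5058, 0.202, 0.0947]
eef_rot: [0.001, 0.975, -0.222, -0.002]
wrist_force: [-0.4, -0.2, -0.3]
opening: 0.641
grasp_force: 63.4
```

```bash
python3 - <<'E'
from h import *
go([.5075,.2045,.019])
c=grab('side','7')
P=cloud(c);F=c['frame'].astype(int);a=pickle.load(open('side_0.pkl','rb'))
m=(F[...,2]-F[...,0]>18)&(abs(c['z_map']-a['z_map'])>.01)
s=P[m];s=s[(abs(s[:,0]-.5075)<.045)&(abs(s[:,1]-.2045)<.045)];print(len(s),np.percentile(s,[1,50,99],axis=0))
# floor of tray from first top view
d=pickle.load(open('top_0.pkl','rb'));Q=cloud(d)[230:262,218:250].reshape(-1,3);print(np.median(Q,0))
E
```

```text
t 25.7 p [0.5058 0.202  0.0947] yaw -25.63 tilt [-0.0037 -0.0009] F [-0.42 -0.21 -0.34] T [-0.007  0.044 -0.019] open 54.7 gf 63.4 q6 [ 0.162  0.235  1.769 -0.     1.142  2.18 ]
shift mm before turn [ 0.7 -3.2 75.6] after [ 0.7 -3.2 75.6]
689 [[0.48017678 0.1749974  0.08104524]
 [0.49975426 0.21394188 0.12580967]
 [0.53264353 0.23509248 0.36699306]]
[nan nan nan]
```

Emit:
jog_arm(series=[[[0,-2,8,0,0,0,50],[0,0,14,0,0,0,50],[0,0,14,0,0,0,50],[0,0,12,0,0,0,50],[0,0,9,0,0,0,50],[0,0,6,0,0,0,50],[0,0,4,0,0,0,50],[0,0,2,0,0,0,50],[0,0,0,0,0,0,50],[0,0,0,0,0,0,50]]])

```text
time_s: 26.75
eef_pos: [0.5087, 0.2052, 0.0283]
eef_rot: [-0.0, 0.975, -0.221, 0.0]
wrist_force: [-0.4, 0.1, -0.9]
opening: 0.645
grasp_force: 63.4
```

```bash
python3 - <<'E'
from h import *
st()
E
```

```text
t 26.75 p [0.5087 0.2052 0.0283] yaw -25.56 tilt [0.0008 0.0002] F [-0.44  0.15 -0.9 ] T [-0.017  0.004  0.05 ] open 55.1 gf 63.4 q6 [0.167 0.339 1.794 0.    1.007 2.184]
```

Emit:
jog_arm(series=[[[0,0,2,0,0,0,50],[0,0,2,0,0,0,50],[0,0,1,0,0,0,50],[0,0,1,0,0,0,50],[0,0,1,0,0,0,50],[0,0,1,0,0,0,50],[0,0,0.5,0,0,0,50],[0,0,0.5,0,0,0,50],[0,0,0,0,0,0,50],[0,0,0,0,0,0,50]]])

```text
time_s: 27.75
eef_pos: [0.5083, 0.2051, 0.0195]
eef_rot: [0.0, 0.975, -0.221, -0.0]
wrist_force: [-2.3, -1.0, 5.6]
opening: 0.644
grasp_force: 64.0
```

```bash
python3 - <<'E'
from h import *
st()
E
```

```text
t 27.75 p [0.5083 0.2051 0.0195] yaw -25.56 tilt [-0.0001 -0.0001] F [-2.28 -1.02  5.57] T [-0.175  0.484  0.019] open 55.0 gf 64.0 q6 [ 0.167  0.354  1.797 -0.     0.991  2.184]
```

It has touched the tray floor (5.6 N). Release and rise.

Emit:
jog_arm(series=[[[0,0,0,0,0,0,58],[0,0,0,0,0,0,64],[0,0,0,0,0,0,72],[0,0,0,0,0,0,80],[0,0,0,0,0,0,80],[0,0,-8,0,0,0,80],[0,0,-15,0,0,0,80],[0,0,-20,0,0,0,80],[0,0,-25,0,0,0,80],[0,0,-25,0,0,0,80]]])

```text
time_s: 28.75
eef_pos: [0.5086, 0.2052, 0.1142]
eef_rot: [-0.0, 0.975, -0.221, 0.001]
wrist_force: [-0.3, 0.8, -0.5]
opening: 0.939
grasp_force: 0.0
```

Emit:
jog_arm(series=[[[0,0,-25,0,0,0,80],[0,0,-25,0,0,0,80],[0,0,-15,0,0,0,80],[-25,0,0,0,0,0,80],[-30,0,0,0,0,0,80],[-30,0,0,0,0,0,80],[-30,0,0,0,0,0,80],[-15,0,0,0,0,0,80],[0,0,0,0,0,0,80],[0,0,0,0,0,0,80]]])

```text
time_s: 29.75
eef_pos: [0.3919, 0.2612, 0.1774]
eef_rot: [-0.0, 0.975, -0.221, 0.001]
wrist_force: [0.3, -0.1, -0.0]
opening: 0.935
grasp_force: 0.0
```

```bash
python3 - <<'E'
from h import *
st()
c=grab('side','8');d=grab('top','8')
o=np.zeros((420,790,3),np.uint8)
o[:,:395]=cv2.resize(c['frame'][130:340,220:420],(395,420));o[:,395:]=cv2.resize(d['frame'][60:340,180:480],(395,420),interpolation=3)
cv2.imwrite('pics/crop8.png',o)
E
```

```text
t 29.75 p [0.3919 0.2612 0.1774] yaw -25.54 tilt [0.0014 0.    ] F [ 0.25 -0.14 -0.01] T [ 0.037  0.016 -0.03 ] open 79.8 gf 0.0 q6 [ 0.335 -0.037  1.884 -0.     1.294  2.352]
```

View pics/crop8.png

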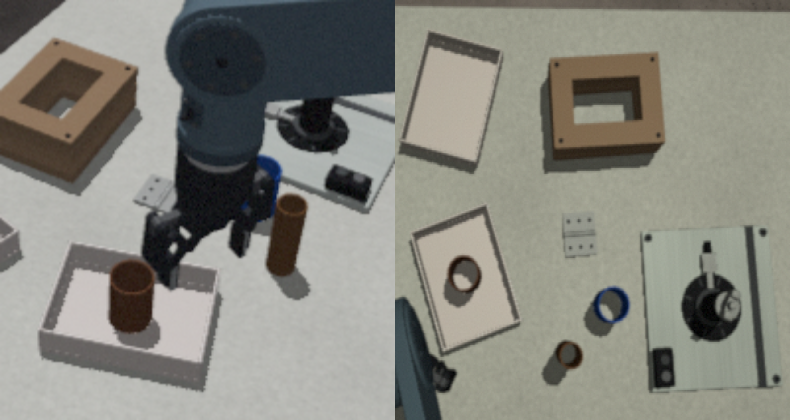

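The sleeve stands upright in the near tray, at (132,295) in the side crop and (463,273) in the top crop. The spare, the blue sleeve and the hinge stand where they were. The nut is slack and the gripper is clear, so I'm handing in.

```bash
python3 -c "
from bench import ctrl
print(ctrl.hand_in())"
```

```text
the job is handed in; nothing more can be done
None
```

The job is handed in: I backed the left-hand-thread nut off about 3.6 rad after a gentle feel (largest tightening nudge about 11°, 0.65 N m), then lifted the sleeve off and set it upright in the near white tray at about 30 s, touching nothing else.

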